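# Seat the keyed collar of a filter cell

### The job

Lift the loose dust cover off the filter cell by its knob and stand it upright on the black rubber mat. Then take the knurled collar under it, turn it anticlockwise (seen from above) until its hidden keyway will drop over the pin, press it down fully home against the spring, and finish still gripping it and holding it pressed home. Leave the other things on the bench where they are.

Things in the scene. Friction and masses are not known exactly. Their poses are not given: they have to be found in the camera images.
- cell: Filter cell fixed to the worktop: round metal housing, foot 100 mm across, shoulder 88 mm across with its flat top 30 mm above the worktop; two hose barbs along its own +y and -y reach 70 mm from the axis, all below 25 mm. Origin: on its vertical axis at the worktop. A fixed spigot with one radial pin stands on the axis, hidden in the collar.
- cover_knob (a point): Middle of the round knob (25 mm thick, 17 mm tall) of the loose white dust cover, on its axis, 100 mm above its rim and 27 mm above its flat top. The cover is an upturned cup 82 mm across, open below, 73 mm tall without knob, 109 mm with it, 0.15 kg, loose on the shoulder of the cell (rim 30 mm above the worktop) over the collar. Lift it at least 70 mm straight up to clear the collar.
- collar_grip (a point): On the axis of the loose knurled metal collar at grip height: 28 mm above its lower edge, 12 mm below its closed top. Collar 50 mm across, 40 mm tall, 0.15 kg. Found with this point 80 mm above the worktop, on a spring sleeve. Pressed down out of line it stops on the pin after 2 mm; in line (within 8 degrees) it sinks 14 mm, to 66 mm: home. Raising it 20 mm takes it off the spigot.
- spigot_top (a point): Centre of the top of the fixed spigot (30 mm thick), 73 mm above the worktop, on the cell's axis; the collar's top meets it at home. The collar must be turned 20 to 70 degrees anticlockwise from above from where it is found; how far is not told by any reported pose: turn in steps of about 7 degrees and press after each. Pressing with 12 N stops on the pin, or else reaches home.
- sleeve (a joint): Spring sleeve (49 mm across) under the collar on the cell: 0 as found, grows in m as the collar presses it down, about 0.014 at home. It pushes the collar up with 4 N as found and 8 N at home, and lifts it again when it is let go.
- mat: Black rubber mat fixed on the worktop, 130 x 130 x 3 mm, on which the cover is to stand. Origin: centre of its underside, on the worktop; in front of the cell (nearer the robot).
- dish: Bystander: petri dish, 58 mm across, 15 mm tall. Origin: centre of its underside.
- stopper: Bystander: rubber stopper, 31 mm across, 26 mm tall. Origin: centre of its underside.
- sample_cup: Bystander: sample container with screw lid, 61 mm across, 62 mm tall. Origin: centre of its underside.
- beaker: Bystander: plastic beaker, 70 mm across, 74 mm tall. Origin: centre of its underside.
- cup_pp: Bystander: small plastic cup, 50 mm across, 66 mm tall, on a rusty iron foot plate 20 mm high. Origin: centre of its underside.
Mind the look-alikes: they are no part of the job. What is shaped like the part that bears cover_knob but yellow is not meant.

How it is judged:
By the outcome, as a careful person would: the job done as asked, in the order asked, and still so for the second after the job is handed in, while the arm keeps its last pose, push and grip.
It also fails if it takes over 64 s, if anything falls off the work surface, if the arm or the gripper's body presses on something with over 40 N, if the wrist force passes 120 N, or if a joint passes its speed limit or range.

### The arm

A 6-joint arm with a two-finger parallel gripper is mounted at the origin on a cart in front of the work surface, level with it; the furniture and walls round the work are solid. World frame = base frame: x ahead of the robot, y to its left, z up, the work surface at z = 0. Lengths are in m, angles in rad, forces in N, time in s.
With the tool pointing down it reaches from about 0.35 to 0.975 m from the base axis. Payload 4.9 kg.
Tool frame: the origin (TCP) lies on the centre line of the jaws, within the pads' length; the fingertips stand 8 mm ahead of it and the grasp point (between the pads) lies 11 mm behind it; z points along the fingers, y is the direction in which the jaws open and shut (so a half turn about z gives the same grasp; the last joint's range is limited). The gripper opens to 85 mm and grips with 20 to 120 N. Pads are 22 mm wide; open, the fingers measure 114 mm over their backs; the gripper's body (76 mm by 85 mm) begins 54 mm behind the grasp point. The pads swing forward as they close: fully open they stand 13 mm farther back than shut.
Start: joints at [-1.373, 0.053, 1.613, -0, 1.476, -0.119], TCP at [0.195, -0.594, 0.239] pointing down, gripper open.
Joint ranges: [-3.01, 3.01], [-1.01, 2.22], [0.06, 2.58], [-1.02, 4.17], [0.09, 2.62], [-3.14, 3.14]. Speed limits (rad/s): [2.57, 2.57, 3.14, 3.14, 3.14, 3.14].

### API

Orientations are given as a rotation vector (axis times angle).
In Python, from station import get_obs, get_image, calibration, finish_job gives the robot as it stands. The module is installed in compiled form; this text tells all that it offers.
- The arm moves only by the shell command python3 -m jog 'ROWS' [FORCE]. ROWS is JSON, a list of rows, each a list of 7 numbers: the shift along the tool's x, y, z in cm, then the turn, a rotation vector about the tool's x, y, z in rad, then the closure in counts, from 0 (fully open) to 255 (shut). In form: [[dx, dy, dz, ax, ay, az, jaw], ...]. A call has 1 to 8 rows; each row is the pose to reach, as a shift and turn from the pose measured when the call began, along the tool's axes at that moment; what a row does not reach only later rows make up. A row lasts 1/12 s, in which the tool goes at most 41.7 mm and 7.16 degrees, less where a joint would pass 70% of its speed; a pose out of reach is approached as far as the arm can. A call with a gripper value outside its range is refused whole. The fingers move at their own pace and stop on an object; FORCE is the grip in N (left out, the last holds). Time passes only in rows, so rows that repeat a pose let the fingers close. It gives the time, the measured TCP pose, the force and the opening at its end, in the units of the state.
- get_obs(): the state, without advancing time (a new reading comes with each control period).
- get_image(name): name is "side" or "top" or "wrist"; returns the picture (480x640x3 uint8, red, green, blue); there is no depth.
- calibration(name): a dict with "vfov" (degrees; the focal length in pixels is half the picture's height over the tangent of half this angle, whatever the lens; pixels are square), "cx", "cy" (the principal point, pixels), "R" (3x3) and "t" (3): a world point X has camera coordinates R X + t. Camera axes: x right, y down, z forward; pixel columns grow to the right and rows downward; lengths in m; the calibration is good to about 2 mm. The wrist camera is an equidistant fisheye: a pixel r from the principal point sees the ray r / f radians off the axis. A picture is of the moment at which its call begins: read the wrist's pose just before it. calibration takes no time and is no camera call; for the wrist camera it gives the pose at the moment of the call.
- finish_job(): hands the job in, once; it reports no verdict.
The state is a dict: "t": time; "q": joint angles; "dq": joint speeds; "effort": joint torques, N m; "tool_pos": TCP position; "tool_rot": TCP orientation; "contact_force": force on the tool from outside, world axes, zero at the start; "wrist_torque": the same for the moment, N m; "opening": finger opening in m.
Only numpy, scipy, OpenCV 4.12 (cv2) and the standard library are available. Lean on these libraries where they do the work, as an engineer would, in place of code of your own. Each camera call takes 0.05 s, during which the arm holds its last target. There are 200 camera calls.

## Working session

There is one attempt and no reset: what is moved stays moved. The work goes in short steps, Python scripts to look and compute and a shell command to move; the robot and the scene stay as the last step left them, time stands still between calls to the robot, and variables do not carry over. Pictures are saved under pics/ and viewed, about 8 in all and at most 12, crops included, and the job is handed in when it is done.

```bash
mkdir -p pics; cat > h.py <<'E'
import numpy as np, cv2
from station import get_obs, get_image, calibration
from scipy.spatial.transform import Rotation as R
def f(c): return 240/np.tan(np.radians(c['vfov'])/2)
def ray(c,u,v,fish=False):
    x,y=(u-c['cx'])/f(c),(v-c['cy'])/f(c)
    if fish:
        r=np.hypot(x,y); d=np.array([x/r*np.sin(r),y/r*np.sin(r),np.cos(r)]) if r>1e-9 else np.array([0,0,1.])
    else: d=np.array([x,y,1.])
    Rm=np.array(c['R']); return -Rm.T@np.array(c['t']), Rm.T@(d/np.linalg.norm(d))
def tri(*rs):
    A=sum(np.eye(3)-np.outer(d,d) for o,d in rs); b=sum((np.eye(3)-np.outer(d,d))@o for o,d in rs)
    p=np.linalg.solve(A,b); return p,[np.linalg.norm(np.cross(p-o,d)) for o,d in rs]
def atz(r,z): o,d=r; return o+d*(z-o[2])/d[2]
def proj(c,X,fish=False):
    p=np.array(c['R'])@X+np.array(c['t'])
    if fish:
        r=np.hypot(p[0],p[1]); th=np.arctan2(r,p[2]); return c['cx']+f(c)*th*p[0]/r, c['cy']+f(c)*th*p[1]/r
    return c['cx']+f(c)*p[0]/p[2], c['cy']+f(c)*p[1]/p[2]
def save(n,im): cv2.imwrite('pics/'+n,im[:,:,::-1])
E
python3 - <<'E'
from h import *
import json
o=get_obs(); print({k:np.round(v,3).tolist() for k,v in o.items()})
for n in('top','side','wrist'):
    c=calibration(n); print(n,{k:np.round(v,3).tolist() for k,v in c.items()})
    im=get_image(n); np.save('pics/%s0.npy'%n,im); save(n+'0.png',im)
E
```

```text
{'t': 0.0, 'q': [-1.373, 0.053, 1.614, -0.0, 1.476, -0.119], 'dq': [-0.0, 0.0, -0.0, 0.0, 0.002, -0.0], 'effort': [0.001, -39.368, -37.018, 0.0, 0.007, -0.0], 'tool_pos': [0.195, -0.593, 0.238], 'tool_rot': [-3.1, -0.495, 0.0], 'contact_force': [0.006, -0.526, 0.09], 'wrist_torque': [-0.029, 0.001, 0.005], 'opening': 0.086}
top {'vfov': 47.538, 'cx': 306.262, 'cy': 240.234, 'R': [[-0.015, -1.0, 0.007], [-0.989, 0.014, -0.148], [0.148, -0.009, -0.989]], 't': [-0.031, 0.538, 1.193]}
side {'vfov': 57.395, 'cx': 320.183, 'cy': 244.701, 'R': [[-0.996, 0.091, -0.016], [0.06, 0.5, -0.864], [-0.071, -0.861, -0.504]], 't': [0.526, 0.075, 0.927]}
wrist {'vfov': 65.706, 'cx': 323.423, 'cy': 234.037, 'R': [[0.312, -0.95, -0.002], [-0.916, -0.301, 0.264], [-0.251, -0.081, -0.965]], 't': [-0.624, -0.034, 0.378]}
```

View pics/top0.png

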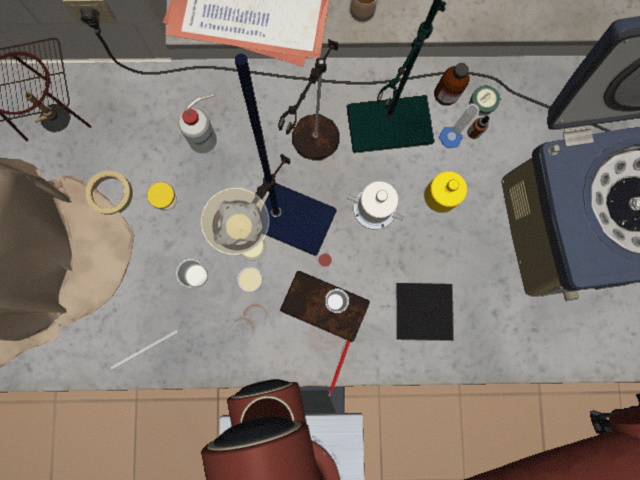

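View pics/side0.png

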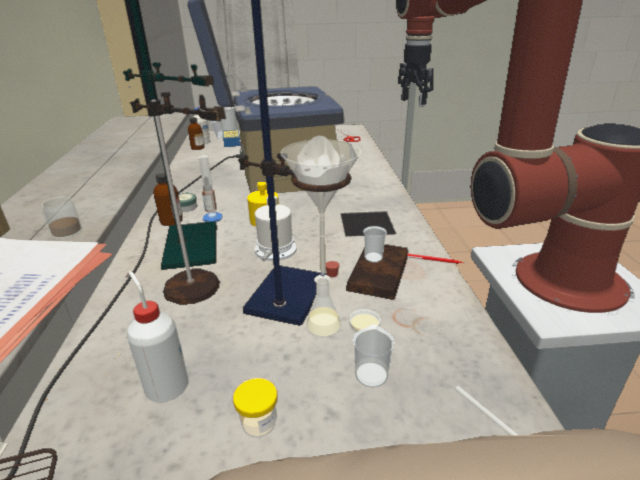

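The white cover stands at top (379,200), side (273,226). Its look-alike is the yellow one at top (448,190), side (262,200). The black mat is at top (425,311), side (367,223). The dark teal plate (390,125), navy base (300,215) and rusty plate (325,305) are not the mat. Next is one close crop of the chosen cover.

```bash
python3 - <<'E'
from h import *
T=np.load('pics/top0.npy');S=np.load('pics/side0.npy')
a=cv2.resize(T[150:250,330:480],None,fx=4,fy=4,interpolation=cv2.INTER_CUBIC)
b=cv2.resize(S[170:265,225:325],None,fx=4,fy=4,interpolation=cv2.INTER_CUBIC)
im=np.zeros((800,600,3),np.uint8);im[:400,:600]=a;im[400:780,:400]=b
im=np.zeros((400,800,3),np.uint8)
im[:,:400]=cv2.resize(T[150:250,330:430],(400,400),interpolation=cv2.INTER_CUBIC);im[:,400:]=cv2.resize(S[170:270,225:325],(400,400),interpolation=cv2.INTER_CUBIC)
save('crop.png',im)
ct,cs=calibration('top'),calibration('side')
p=tri(ray(ct,381,195.5),ray(cs,273,212));print('knob',p)
p=tri(ray(ct,378,217),ray(cs,275,250));print('foot',p)
for n,q in dict(mat=(425,311.5),yellow=(448,190),pole=(277,212),cup_pp=(336,300),green=(390,112)).items(): print(n,atz(ray(ct,*q),0.003))
print('mat',tri(ray(ct,425,311.5),ray(cs,367,223)))
print('mat corners',[atz(ray(ct,*q),0.003)[:2].round(3) for q in((396,283),(452,284),(453,339),(397,339))])
E
```

```text
knob (array([ 0.62076559, -0.20244   ,  0.10047226]), [np.float64(0.0038771274233446915), np.float64(0.003877127423344822)])
foot (array([ 0.60927791, -0.21187029, -0.01047906]), [np.float64(0.010673594329173523), np.float64(0.010673594329173293)])
mat [ 0.37422887 -0.30894302  0.003     ]
yellow [ 0.6587089  -0.37695871  0.003     ]
pole [0.61097997 0.02830186 0.003     ]
cup_pp [ 0.40337478 -0.10563702  0.003     ]
green [ 0.8539536  -0.24668651  0.003     ]
mat (array([ 0.37453679, -0.30958775,  0.00042765]), [np.float64(0.00027579058184139276), np.float64(0.0002757905818414631)])
mat corners [array([ 0.44 , -0.245]), array([ 0.436, -0.374]), array([ 0.311, -0.37 ]), array([ 0.313, -0.242])]
```

View pics/crop.png

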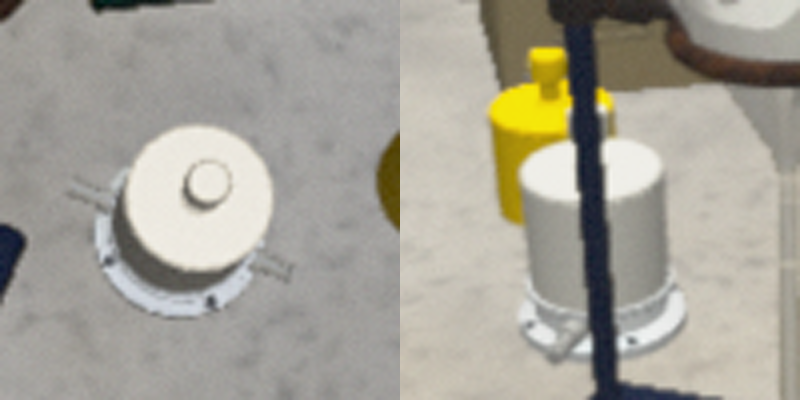

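Crop: white cover over the white flanged cell, barbs left-up and right-down. The knob is at top (382,195.5). In the side view it is behind the pole, at about (272,201).

```bash
python3 - <<'E'
from h import *
ct,cs=calibration('top'),calibration('side')
print('knob',tri(ray(ct,382.2,196),ray(cs,272,201)))
print(atz(ray(ct,382.2,195.7),0.135), 'covertop',atz(ray(ct,330+199/4,150+197/4),.103))
def side(u,v): return 225+(u-400)/4,170+v/4
print('covertop side',atz(ray(cs,*side(592,172)),.103), 'foot',atz(ray(cs,*side(602,318)),.005))
# barb direction
a=[atz(ray(ct,330+u/4,150+v/4),.015)[:2] for u,v in((72,188),(290,270))];print(a)
o=get_obs();M=R.from_rotvec(o['tool_rot']).as_matrix();print(M.round(3))
c=calibration('wrist');print((-np.array(c['R']).T@c['t']).round(3))
# yellow top
print('yellow',atz(ray(ct,448,190),.1))
E
```

```text
knob (array([ 0.61730079, -0.20131325,  0.12758067]), [np.float64(7.89552496399409e-06), np.float64(7.895524964036361e-06)])
[ 0.61622007 -0.20019752  0.135     ] covertop [ 0.61584112 -0.19949771  0.103     ]
covertop side [ 0.61675182 -0.18976802  0.103     ] foot [ 0.61765643 -0.1924152   0.005     ]
[array([ 0.64207388, -0.13843832]), array([ 0.59160764, -0.26404634])]
[[ 0.95   0.312 -0.   ]
 [ 0.312 -0.95   0.002]
 [ 0.    -0.002 -1.   ]]
[ 0.258 -0.573  0.373]
yellow [ 0.63523226 -0.34999787  0.1       ]
```

```bash
python3 -m jog '[[26,-12,-1,0,0,0,0],[26,-12,-1,0,0,0,0],[26,-12,-1,0,0,0,0],[26,-12,-1,0,0,0,0],[26,-12,-1,0,0,0,0],[26,-12,-1,0,0,0,0],[26,-12,-1,0,0,0,0],[26,-12,-1,0,0,0,0]]'
python3 -c "
from h import *
o=get_obs();print(o['q'],o['tool_pos']);M=R.from_rotvec(o['tool_rot']).as_matrix()
print(M.round(3),(M.T@(np.array([.617,-.200,.24])-o['tool_pos'])*100).round(2))"
```

```text
t: 0.82
tool_pos: [0.4081, -0.3941, 0.2487]
tool_rot: [-3.098, -0.505, -0.003]
contact_force: [-0.7, 0.0, 0.8]
opening: 0.0855
[-0.90081244 -0.08906019  1.73721311  0.00338761  1.49505773  0.34628114] [ 0.40806253 -0.39411551  0.24866543]
[[ 0.948  0.318  0.002]
 [ 0.318 -0.948  0.003]
 [ 0.003 -0.003 -1.   ]] [ 25.98 -11.76   0.97]
```

```bash
python3 -m jog '[[26,-11.8,0.5,0,0,0,0],[26,-11.8,0.5,0,0,0,0],[26,-11.8,0.5,0,0,0,0],[26,-11.8,0.5,0,0,0,0],[26,-11.8,0.5,0,0,0,0],[26,-11.8,0.5,0,0,0,0],[26,-11.8,0.5,0,0,0,0],[26,-11.8,0.5,0,0,0,0]]'
python3 - <<'E'
from h import *
o=get_obs();c=calibration('wrist');im=get_image('wrist');print(o['q'],o['tool_pos'])
for X in((.617,-.2,.13),(.617,-.2,.139),(.617,-.2,.103),(.617,-.2,.0)): print(X,np.round(proj(c,np.array(X),True),1))
np.save('pics/w1.npy',im);save('w1.png',im)
E
```

```text
t: 1.48
tool_pos: [0.6205, -0.1947, 0.2437]
tool_rot: [-3.093, -0.515, -0.005]
contact_force: [-0.1, 0.8, -0.4]
opening: 0.0856
[-0.4211218   0.10864622  1.5464895   0.00656746  1.48675393  0.81948974] [ 0.62045886 -0.19466489  0.24365421]
(0.617, -0.2, 0.13) [329.8 239.7]
(0.617, -0.2, 0.139) [330.  243.4]
(0.617, -0.2, 0.103) [329.4 230. ]
(0.617, -0.2, 0.0) [328.3 205.2]
```

View pics/w1.png

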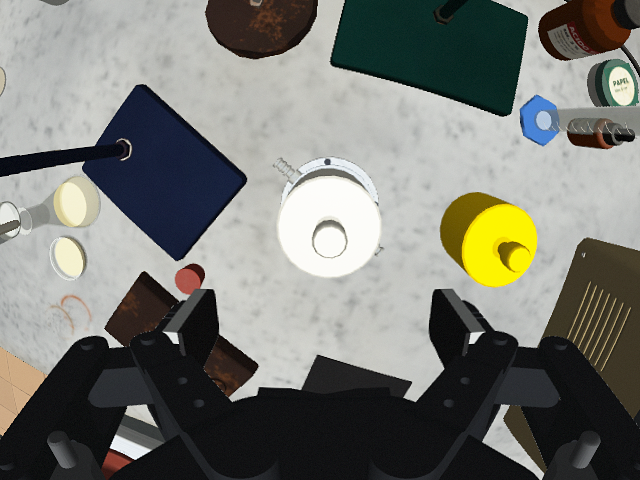

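Wrist view: white cover centred at (329,226), knob top about (330,236). Yellow one at (489,238), well clear of the jaws. Barbs at (287,171) and (380,250).

```bash
python3 - <<'E'
from h import *
im=np.load('pics/w1.npy');c=calibration('wrist');ct=calibration('top')
w=ray(c,330,236.5,True)
print(atz(w,.1385),atz(ray(c,329.3,227,True),.103),atz(ray(ct,382.2,195.4),.1385),tri(w,ray(ct,382.2,195.4)))
o=get_obs();M=R.from_rotvec(o['tool_rot']).as_matrix();print(M.round(3))
print((M.T@(np.array([.618,-.1995,.119])-o['tool_pos'])*100).round(2))
E
```

```text
[ 0.6193924  -0.20101874  0.1385    ] [ 0.6171406  -0.20174025  0.103     ] [ 0.61605308 -0.1996836   0.1385    ] (array([ 0.61764841, -0.20125157,  0.13151322]), [np.float64(0.0004929499825849316), np.float64(0.000492949982584962)])
[[ 0.947  0.322  0.001]
 [ 0.322 -0.947  0.004]
 [ 0.002 -0.004 -1.   ]]
[-0.16  0.26 12.46]
```

```bash
python3 -m jog '[[-0.2,0.4,4,0,0,0,0],[-0.2,0.4,8,0,0,0,0],[-0.2,0.4,11,0,0,0,0],[-0.2,0.4,12.6,0,0,0,0],[-0.2,0.4,12.6,0,0,0,0],[-0.2,0.4,12.6,0,0,0,0]]' 40
python3 -m jog '[[0,0,0,0,0,0,200],[0,0,0,0,0,0,255],[0,0,0,0,0,0,255],[0,0,0,0,0,0,255],[0,0,0,0,0,0,255],[0,0,0,0,0,0,255],[0,0,0,0,0,0,255],[0,0,0,0,0,0,255]]' 40
```

```text
t: 2.03
tool_pos: [0.6167, -0.2017, 0.1165]
tool_rot: [-3.094, -0.511, 0.002]
contact_force: [-0.0, 1.0, 0.3]
opening: 0.085
t: 2.7
tool_pos: [0.6173, -0.2016, 0.1177]
tool_rot: [-3.095, -0.511, -0.0]
contact_force: [-0.9, 1.5, 5.3]
opening: 0.0231
```

```bash
python3 -m jog '[[0,0,-1,0,0,0,255],[0,0,-3,0,0,0,255],[0,0,-5,0,0,0,255],[0,0,-8,0,0,0,255],[0,0,-10.5,0,0,0,255],[0,0,-10.5,0,0,0,255],[0,0,-10.5,0,0,0,255]]'
python3 - <<'E'
from h import *
im=get_image('side');cs=calibration('side');o=get_obs();c=calibration('wrist');w=get_image('wrist')
a=np.zeros((480,800,3),np.uint8)
a[:,:400]=cv2.resize(im[90:330,180:380],(400,480));a[:,400:]=w[:, 120:520]
save('lift.png',a)
M=R.from_rotvec(o['tool_rot']).as_matrix()
print((M.T@(np.array([.3745,-.3095,.2])-o['tool_pos'])*100).round(2),o['opening'],o['tool_pos'],o['contact_force'])
E
```

```text
t: 3.28
tool_pos: [0.6183, -0.2026, 0.2248]
tool_rot: [-3.097, -0.511, -0.005]
contact_force: [0.2, 0.2, -1.0]
opening: 0.0232
[-26.44   2.38   2.22] 0.023565488219766086 [ 0.61725037 -0.2021084   0.22244816] [ 0.25530361 -0.13807329 -1.54631745]
```

View pics/lift.png

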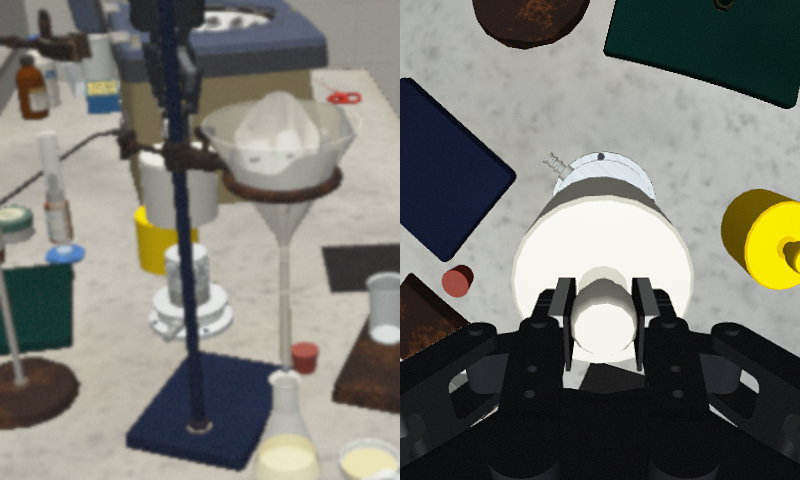

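```bash
python3 -m jog '[[-2,0.2,0,0,0,0,255],[-6,0.6,0,0,0,0,255],[-10,1,0,0,0,0,255],[-14,1.3,0,0,0,0,255],[-18,1.7,0,0,0,0,255],[-22,2,0,0,0,0,255],[-25,2.3,0,0,0,0,255],[-26.4,2.4,0,0,0,0,255]]'
python3 -m jog '[[0,0,0,0,0,0,255],[0,0,3,0,0,0,255],[0,0,6,0,0,0,255],[0,0,9,0,0,0,255],[0,0,10,0,0,0,255],[0,0,10,0,0,0,255]]'
python3 - <<'E'
from h import *
o=get_obs();M=R.from_rotvec(o['tool_rot']).as_matrix()
print(M.round(3),(M.T@(np.array([.3745,-.3095,.0910])-o['tool_pos'])*100).round(2),o['opening'])
E
```

```text
t: 4.05
tool_pos: [0.3706, -0.3095, 0.2182]
tool_rot: [-3.091, -0.506, 0.009]
contact_force: [0.1, 0.7, -1.4]
opening: 0.0232
t: 4.55
tool_pos: [0.368, -0.3057, 0.1133]
tool_rot: [-3.083, -0.505, 0.017]
contact_force: [-0.2, 0.1, -2.1]
opening: 0.0233
[[ 0.948  0.319 -0.014]
 [ 0.319 -0.948  0.016]
 [-0.008 -0.019 -1.   ]] [0.51 0.61 2.22] 0.02329811318561006
```

```bash
python3 -m jog '[[0.5,0.6,0.5,-0.02,0.01,0,255],[0.5,0.6,1.2,-0.02,0.01,0,255],[0.5,0.6,1.8,-0.02,0.01,0,255],[0.5,0.6,2.1,-0.02,0.01,0,255],[0.5,0.6,2.2,-0.02,0.01,0,255],[0.5,0.6,2.3,-0.02,0.01,0,255],[0.5,0.6,2.3,-0.02,0.01,0,255],[0.5,0.6,2.3,-0.02,0.01,0,255]]'
```

```text
t: 5.22
tool_pos: [0.3745, -0.3097, 0.0907]
tool_rot: [3.099, 0.508, 0.004]
contact_force: [0.1, 0.2, -0.4]
opening: 0.0229
```

```bash
python3 -m jog '[[0,0,0.1,0,0,0,255],[0,0,0.2,0,0,0,255],[0,0,0.2,0,0,0,255]]'
python3 -m jog '[[0,0,0,0,0,0,120],[0,0,0,0,0,0,60],[0,0,0,0,0,0,0],[0,0,0,0,0,0,0],[0,0,0,0,0,0,0],[0,0,0,0,0,0,0]]'
python3 -m jog '[[0,0,-3,0,0,0,0],[0,0,-7,0,0,0,0],[0,0,-11,0,0,0,0],[0,0,-15,0,0,0,0],[0,0,-15,0,0,0,0]]'
python3 - <<'E'
from h import *
o=get_obs();c=calibration('wrist');w=get_image('wrist');t=get_image('top')
a=np.zeros((480,800,3),np.uint8)
a[:,:400]=w[:,120:520];a[:,400:]=cv2.resize(t[150:390,310:510],(400,480))
save('placed.png',a)
M=R.from_rotvec(o['tool_rot']).as_matrix()
print(M.round(3),(M.T@(np.array([.6177,-.2010,.24])-o['tool_pos'])*100).round(2),o['q'])
E
```

```text
t: 5.47
tool_pos: [0.3751, -0.31, 0.0905]
tool_rot: [3.099, 0.508, 0.006]
contact_force: [-1.3, 3.9, 7.8]
opening: 0.0234
t: 5.97
tool_pos: [0.3751, -0.3099, 0.0903]
tool_rot: [3.099, 0.508, 0.005]
contact_force: [-0.0, 0.3, 0.5]
opening: 0.0855
t: 6.38
tool_pos: [0.3774, -0.313, 0.2506]
tool_rot: [3.086, 0.506, 0.019]
contact_force: [1.0, -0.6, 1.5]
opening: 0.0855
[[ 0.948  0.319  0.014]
 [ 0.319 -0.948 -0.013]
 [ 0.01   0.017 -1.   ]] [26.34 -2.96  1.26] [-0.84572125 -0.29874831  1.91530184  0.00237602  1.50600829  0.40000841]
```

View pics/placed.png

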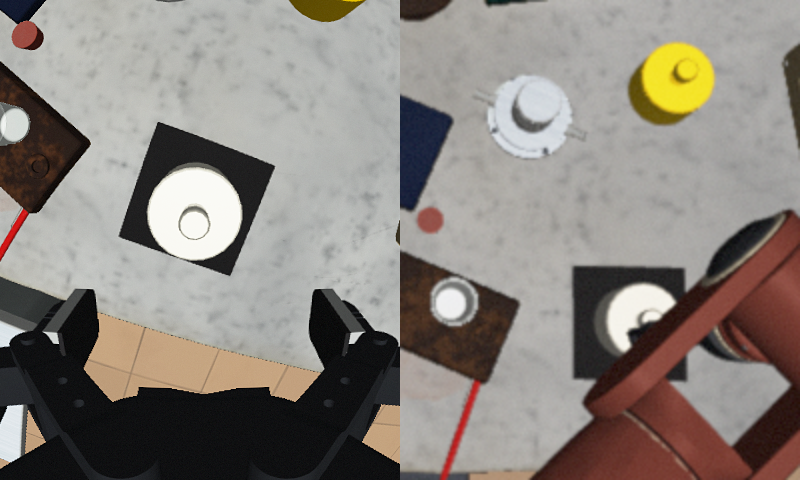

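The cover stands upright near the middle of the black mat, at wrist (194,211). The collar is exposed on the cell at top (380,199). Going back above it for a close look.

```bash
python3 -m jog '[[4,-0.5,0,0,0,0,0],[8,-1,0,0,0,0,0],[12,-1.5,0,0,0,0,0],[16,-2,0,0,0,0,0],[20,-2.5,0.5,0.02,-0.01,0,0],[24,-2.8,1,0.02,-0.01,0,0],[26.3,-3,1.3,0.02,-0.01,0,0],[26.3,-3,1.3,0.02,-0.01,0,0]]'
python3 -m jog '[[0,0,1,0,0,0,0],[0,0,1,0,0,0,0],[0,0,1,0,0,0,0]]'
python3 - <<'E'
from h import *
o=get_obs();c=calibration('wrist');w=get_image('wrist');np.save('pics/w2.npy',w);t=get_image('top')
a=np.zeros((480,800,3),np.uint8)
a[:,:400]=cv2.resize(w[140:300,263:396],(400,480));a[:,400:]=cv2.resize(t[160:250,342:417],(400,480))
save('collar.png',a)
M=R.from_rotvec(o['tool_rot']).as_matrix();print(M.round(3),o['tool_pos'],o['q'])
print(proj(c,np.array([.6177,-.201,.092]),True),proj(calibration('top'),np.array([.6177,-.201,.092])))
E
```

```text
t: 7.15
tool_pos: [0.6169, -0.1955, 0.2266]
tool_rot: [-3.083, -0.511, 0.017]
contact_force: [-0.5, 0.3, -1.1]
opening: 0.0853
t: 7.4
tool_pos: [0.6147, -0.1952, 0.2135]
tool_rot: [-3.08, -0.51, 0.024]
contact_force: [-0.3, -0.5, 0.5]
opening: 0.0851
[[ 0.947  0.322 -0.018]
 [ 0.322 -0.947  0.017]
 [-0.012 -0.022 -1.   ]] [ 0.61472443 -0.19519241  0.21351709] [-0.42596163  0.12949011  1.57458226  0.00760278  1.46105603  0.81588591]
(np.float64(336.1736411612858), np.float64(226.06147112670212)) (np.float64(379.6999673146358), np.float64(199.5297766004589))
```

View pics/collar.png

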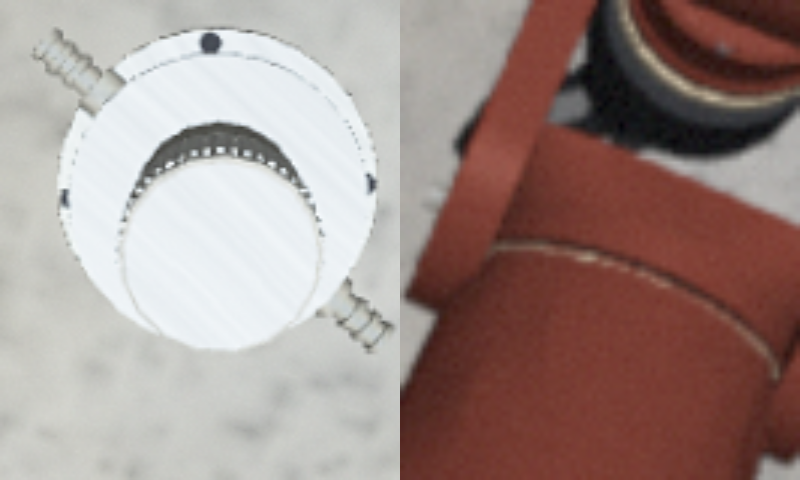

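Collar top centred at wrist (336.5,223.7), within about 2 px of the predicted (336.2,226.1).

```bash
python3 - <<'E'
from h import *
o=get_obs();c=calibration('wrist');p=atz(ray(c,336.5,223.7,True),.092);print(p)
M=R.from_rotvec(o['tool_rot']).as_matrix()
print((M.T@(np.array([.618,-.201,.069])-o['tool_pos'])*100).round(2))
E
```

```text
[ 0.62017811 -0.2017608   0.092     ]
[ 0.19  0.84 14.69]
```

```bash
python3 -m jog '[[0.1,0.5,3,-0.02,0.01,0,0],[0.2,0.9,7,-0.02,0.01,0,0],[0.2,0.9,11,-0.02,0.01,0,0],[0.2,0.9,13,-0.02,0.01,0,0],[0.2,0.9,14.6,-0.02,0.01,0,0],[0.2,0.9,14.6,-0.02,0.01,0,0],[0.2,0.9,14.6,-0.02,0.01,0,0]]'
python3 - <<'E'
from h import *
o=get_obs()
M=R.from_rotvec(o['tool_rot']).as_matrix()
print(M.round(3),(M.T@(np.array([.6185,-.2012,.068])-o['tool_pos'])*100).round(2),M.T@[0,0,-1],o['contact_force'])
E
```

```text
t: 8.08
tool_pos: [0.6175, -0.202, 0.0697]
tool_rot: [3.099, 0.511, 0.001]
contact_force: [-0.1, -0.7, 0.1]
opening: 0.0854
[[ 0.947  0.321  0.   ]
 [ 0.321 -0.947 -0.   ]
 [ 0.     0.    -1.   ]] [ 0.11 -0.04  0.17] [-3.36694160e-04 -4.37131142e-04  9.99999848e-01] [-0.10760516 -0.65603767  0.06321145]
```

```bash
python3 -m jog '[[0.1,0,0.15,0,0,0,150],[0.1,0,0.15,0,0,0,255],[0.1,0,0.15,0,0,0,255],[0.1,0,0.15,0,0,0,255],[0.1,0,0.15,0,0,0,255],[0.1,0,0.15,0,0,0,255],[0.1,0,0.15,0,0,0,255]]' 60
python3 -m jog '[[0,0,0.1,0,0,-0.06,255],[0,0,0.1,0,0,-0.12,255],[0,0,0.1,0,0,-0.12,255],[0,0,0.1,0,0,-0.12,255]]'
python3 -c "
from h import *
o=get_obs();print(o['q'],o['contact_force'],o['wrist_torque'],np.degrees(np.arctan2(*R.from_rotvec(o['tool_rot']).as_matrix()[[1,0],0])))"
```

```text
t: 8.67
tool_pos: [0.6193, -0.2015, 0.0691]
tool_rot: [3.099, 0.511, 0.004]
contact_force: [1.0, 3.3, 3.0]
opening: 0.0474
t: 9.0
tool_pos: [0.6198, -0.2011, 0.0689]
tool_rot: [3.063, 0.696, 0.005]
contact_force: [-0.7, 2.9, 5.1]
opening: 0.0475
[-4.28501419e-01  2.65847051e-01  1.67349957e+00  1.49073390e-03
  1.19931899e+00  6.94566255e-01] [-0.69793696  2.86870224  5.14255854] [0.65992127 0.1171982  0.08270541] 25.622188935311147
```

```bash
python3 -m jog '[[0,0,0.2,0,0,0,255],[0,0,0.4,0,0,0,255],[0,0,0.5,0,0,0,255],[0,0,0.5,0,0,0,255]]'
```

```text
t: 9.33
tool_pos: [0.62, -0.2011, 0.0682]
tool_rot: [3.063, 0.697, 0.003]
contact_force: [-10.8, 6.2, 22.2]
opening: 0.0474
```

```bash
python3 -m jog '[[-0.1,0,-0.15,0,0,0,255],[-0.1,0,-0.15,0,0,-0.06,255],[-0.1,0,-0.15,0,0,-0.122,255],[-0.1,0,-0.15,0,0,-0.122,255],[-0.1,0,0.1,0,0,-0.122,255],[-0.1,0,0.3,0,0,-0.122,255],[-0.1,0,0.4,0,0,-0.122,255],[-0.1,0,0.4,0,0,-0.122,255]]'
```

```text
t: 10.0
tool_pos: [0.6195, -0.2013, 0.0683]
tool_rot: [-3.015, -0.88, -0.002]
contact_force: [-10.6, 7.1, 20.8]
opening: 0.0472
```

```bash
cat > s.py <<'E'
from h import *
o=get_obs();M=R.from_rotvec(o['tool_rot']).as_matrix();print('ang',np.degrees(np.arctan2(M[1,0],M[0,0])).round(1),'tilt',(M.T@[0,0,-1]).round(3),'F',o['contact_force'].round(1),'T',o['wrist_torque'].round(2),'z',o['tool_pos'].round(4))
E
python3 s.py
```

```text
ang 32.6 tilt [-0.001  0.     1.   ] F [-10.6   7.1  20.8] T [1.27 1.64 0.06] z [ 0.6195 -0.2013  0.0683]
```

```bash
python3 -m jog '[[-0.1,0,-0.15,0,0,0,255],[-0.1,0.05,-0.15,0,0,-0.06,255],[-0.1,0.05,-0.15,0,0,-0.122,255],[-0.1,0.05,-0.15,0,0,-0.122,255],[-0.1,0.05,0.1,0,0,-0.122,255],[-0.1,0.05,0.3,0,0,-0.122,255],[-0.1,0.05,0.35,0,0,-0.122,255],[-0.1,0.05,0.35,0,0,-0.122,255]]';python3 s.py
```

```text
t: 10.67
tool_pos: [0.6193, -0.2013, 0.0682]
tool_rot: [-2.954, -1.06, -0.002]
contact_force: [-9.3, 8.4, 19.6]
opening: 0.0479
ang 39.5 tilt [-0.002  0.002  1.   ] F [-9.3  8.4 19.6] T [ 1.48  1.4  -0.02] z [ 0.6193 -0.2013  0.0682]
```

```bash
python3 -m jog '[[-0.05,-0.1,-0.15,0,0,0,255],[-0.05,-0.1,-0.15,0,0,-0.06,255],[-0.05,-0.1,-0.15,0,0,-0.122,255],[-0.05,-0.1,-0.15,0,0,-0.122,255],[-0.05,-0.1,0.1,0,0,-0.122,255],[-0.05,-0.1,0.3,0,0,-0.122,255],[-0.05,-0.1,0.35,0,0,-0.122,255],[-0.05,-0.1,0.35,0,0,-0.122,255]]';python3 s.py
```

```text
t: 11.33
tool_pos: [0.619, -0.2012, 0.0678]
tool_rot: [-2.886, -1.235, -0.003]
contact_force: [-6.1, 5.3, 16.1]
opening: 0.0471
ang 46.3 tilt [-0.002  0.001  1.   ] F [-6.1  5.3 16.1] T [ 0.77  0.93 -0.05] z [ 0.619  -0.2012  0.0678]
```

```bash
python3 -m jog '[[0,-0.1,-0.1,0,0,0,255],[0,-0.1,-0.1,0,0,-0.06,255],[0,-0.1,-0.1,0,0,-0.122,255],[0,-0.1,-0.1,0,0,-0.122,255],[0,-0.1,0.1,0,0,-0.122,255],[0,-0.1,0.3,0,0,-0.122,255],[0,-0.1,0.35,0,0,-0.122,255],[0,-0.1,0.35,0,0,-0.122,255]]';python3 s.py
```

```text
t: 12.0
tool_pos: [0.6186, -0.2009, 0.0644]
tool_rot: [-2.807, -1.408, -0.003]
contact_force: [0.4, -0.6, 3.8]
opening: 0.0475
ang 53.3 tilt [-0.002  0.     1.   ] F [ 0.4 -0.6  3.8] T [-0.11 -0.27 -0.  ] z [ 0.6186 -0.2009  0.0644]
```

At 34.6° the collar sank past the pin. Pressing on to home.

```bash
python3 -m jog '[[0,0,0.2,0,0,0,255],[0,0,0.4,0,0,0,255],[0,0,0.6,0,0,0,255],[0,0,0.8,0,0,0,255],[0,0,1,0,0,0,255],[0,0,1.2,0,0,0,255],[0,0,1.2,0,0,0,255],[0,0,1.2,0,0,0,255]]';python3 s.py
```

```text
t: 12.67
tool_pos: [0.6187, -0.201, 0.0569]
tool_rot: [-2.807, -1.407, -0.001]
contact_force: [-11.0, 5.2, 25.9]
opening: 0.0475
ang 53.2 tilt [-0.002  0.002  1.   ] F [-11.    5.2  25.9] T [ 0.76  1.81 -0.01] z [ 0.6187 -0.201   0.0569]
```

```bash
python3 -m jog '[[0,-0.1,-0.1,0,0,0,255],[0,-0.15,-0.1,0,0,-0.05,255],[0,-0.15,-0.1,0,0,-0.05,255],[0,-0.15,0.1,0,0,-0.05,255],[0,-0.15,0.3,0,0,-0.05,255],[0,-0.15,0.4,0,0,-0.05,255],[0,-0.15,0.4,0,0,-0.05,255]]';python3 s.py
```

```text
t: 13.25
tool_pos: [0.6186, -0.2008, 0.057]
tool_rot: [-2.772, -1.477, -0.002]
contact_force: [-5.9, 2.4, 19.9]
opening: 0.0475
ang 56.1 tilt [-0.001 -0.     1.   ] F [-5.9  2.4 19.9] T [0.4  0.98 0.04] z [ 0.6186 -0.2008  0.057 ]
```

```bash
python3 -m jog '[[0,-0.1,0,0,0,-0.03,255],[0,-0.1,0.2,0,0,-0.06,255],[0,-0.1,0.5,0,0,-0.03,255],[0,-0.1,0.6,0,0,0,255],[0,-0.1,0.6,0,0,0,255]]' 90;python3 s.py
for i in 1; do python3 -m jog '[[0,0,-0.3,0,0,0,255],[0,0,-0.6,0,0,0,255],[0,0,-0.9,0,0,0,255],[0,0,-1,0,0,0,255],[0,0,-1,0,0,0,255],[0,0,-1,0,0,0,255]]'; done; python3 s.py
python3 -m jog '[[0,0,-0.15,0,0,0,255],[0,0,-0.15,0,0,0,255],[0,0,-0.15,0,0,0,255]]' | grep -E 'pos|force'
python3 -m jog '[[0,0,-0.1,0,0,0,255],[0,0,-0.1,0,0,0,255],[0,0,-0.1,0,0,0,255]]'| grep -E 'pos|force'
python3 -m jog '[[0,0,-0.1,0,0,0,255],[0,0,-0.1,0,0,0,255],[0,0,-0.1,0,0,0,255]]'| grep -E 'pos|force'
python3 -m jog '[[0,0,-0.1,0,0,0,255],[0,0,-0.1,0,0,0,255],[0,0,-0.1,0,0,0,255]]'| grep -E 'pos|force'
```

```text
t: 13.67
tool_pos: [0.6192, -0.2009, 0.0571]
tool_rot: [2.772, 1.475, 0.003]
contact_force: [-11.6, 4.6, 28.7]
opening: 0.0469
ang 56.0 tilt [-0.001 -0.002  1.   ] F [-11.6   4.6  28.7] T [0.73 1.8  0.05] z [ 0.6192 -0.2009  0.0571]
t: 14.17
tool_pos: [0.6191, -0.2009, 0.0669]
tool_rot: [2.773, 1.475, 0.002]
contact_force: [-0.3, 1.5, 5.5]
opening: 0.0468
ang 56.0 tilt [-0.001 -0.001  1.   ] F [-0.3  1.5  5.5] T [ 0.11 -0.01  0.06] z [ 0.6191 -0.2009  0.0669]
tool_pos: [0.6191, -0.2009, 0.0681]
contact_force: [0.7, 0.3, 2.5]
tool_pos: [0.619, -0.2009, 0.069]
contact_force: [1.9, -0.6, 2.4]
tool_pos: [0.619, -0.2009, 0.0701]
contact_force: [0.9, 0.3, 2.7]
tool_pos: [0.619, -0.2009, 0.0711]
contact_force: [1.4, 0.7, 2.5]
```

```bash

python3 -m jog '[[0,0,-0.1,0,0,0,255],[0,0,-0.1,0,0,0,255],[0,0,-0.1,0,0,0,255]]'| grep -E 'pos|force'
python3 -m jog '[[0,0,-0.1,0,0,0,255],[0,0,-0.1,0,0,0,255],[0,0,-0.1,0,0,0,255]]'| grep -E 'pos|force'
python3 -m jog '[[0,0,0.4,0,0,0,255],[0,0,0.8,0,0,0,255],[0,0,1.2,0,0,0,255],[0,0,1.6,0,0,0,255],[0,0,1.8,0,0,0,255],[0,0,1.9,0,0,0,255],[0,0,1.9,0,0,0,255],[0,0,1.9,0,0,0,255]]';python3 s.py
```

```text
tool_pos: [0.6182, -0.2007, 0.0713]
contact_force: [-0.9, 0.4, 1.5]
tool_pos: [0.6177, -0.2004, 0.0716]
contact_force: [0.4, 1.1, -1.8]
t: 16.33
tool_pos: [0.6181, -0.2006, 0.0571]
tool_rot: [-2.771, -1.475, 0.003]
contact_force: [-12.4, 5.0, 24.1]
opening: 0.0465
ang 56.0 tilt [0.    0.003 1.   ] F [-12.4   5.   24.1] T [ 0.78  1.78 -0.01] z [ 0.6181 -0.2006  0.0571]
```

The sleeve's upward push ends at TCP z = 0.0713 and the stop is at 0.0571. That is 14 mm of travel, so the collar is fully home. One last look at the scene.

```bash
python3 - <<'E'
from h import *
a=np.zeros((480,800,3),np.uint8)
a[:,:400]=cv2.resize(get_image('side')[140:380,180:380],(400,480));a[:,400:]=cv2.resize(get_image('top')[150:390,310:510],(400,480))
save('end.png',a)
E
python3 s.py
```

```text
ang 56.0 tilt [0.    0.003 1.   ] F [-11.7   5.4  23.6] T [ 0.72  1.8  -0.05] z [ 0.6182 -0.2006  0.0572]
```

View pics/end.png

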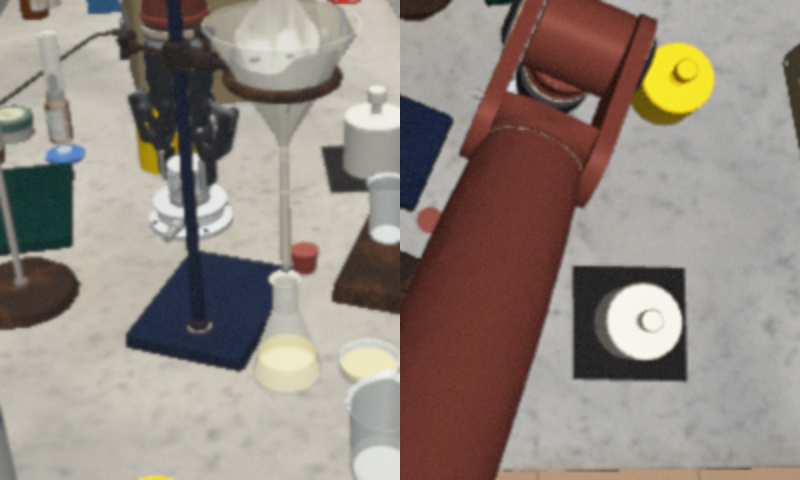

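The cover stands upright on the mat at crop (645,322), the other things are where they were, and the collar is held down.

```bash
python3 -c "
from station import finish_job;print(finish_job())"
```

```text
the job is handed in; nothing more can be done
None
```

The job is handed in, at about 16.5 s on the robot's clock. The white cover stands upright on the black mat. The collar was turned anticlockwise in steps of about 7° and dropped over the pin at about 35°. I then turned it about 3° more and pressed it home, and the arm is still gripping it and pressing with about 24 N.

- **Home check:** the sleeve's push ended at tool height 71.3 mm and the hard stop was at 57.1 mm, so the travel is about 14 mm. Pressing harder, with about 29 N, took it no lower.
- **Disagreement:** judged from the tool height when I first gripped it, the travel looked like only about 12 mm. The likely cause is that the closing jaws had already pushed the collar down about 2 mm, so I lifted it, measured the full travel and pressed it home again.
- **Side force:** about 13 N sideways remains while pressing; I did not remove it.
- **Last picture:** the cover is upright on the mat, and the bystanders I could see had not visibly moved. The arm hid part of the top view.

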